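# Tighten the bottle rack's hub screw

### The job

The hub screw of the bottle drying rack has worked loose. Take the hex key from its wooden holder, feel for the screw's socket down in the hub's well, pressing only lightly, and turn the screw clockwise, a quarter turn at a time, until it comes up against its stop. Then stand the key back in its holder and let go, leaving the other things where they are.

Things in the scene. Friction and masses are not known exactly. Their poses are not given: they have to be found in the camera images.
- key: Hex key standing in the holder, 0.11-0.18 kg. Origin: centre of its tip (lower end), z up the key. Steel hex shank 16 mm across flats up to 50 mm, the lowest 4 mm tapered to a 9 mm round nose; two opposite flats face its x (flats every 60 degrees). From 50 to 100 mm a grey square grip 28 x 28 mm, faces square to its x and y; the grip's underside rests on the holder.
- holder: Loose light-wood block 72 x 72 x 60 mm (0.7 kg) with one upright round hole, 24 mm in diameter and 54 mm deep, in the middle of its top. Origin at the centre of its underside, z up. With the key standing in it, the key's tip is 10 mm above the table.
- rack: White plastic bottle drying rack, fixed, 240 x 200 mm, with four upright pegs 97 mm high near its corners (98 mm and 78 mm from the middle along its x and y). In its middle a hub 104 x 70 mm, its top 60 mm above the table. Origin at the centre of its underside, x along its long side, z up.
- well (a point): Centre of the mouth of the well in the hub, level with the hub's top, 60 mm above the table; axes those of the rack. The well's opening is 80 mm (rack x) by 46 mm (rack y).
- well_low (a point): Point 18 mm below the well's mouth, under its centre, level with the flat steel top of the screw: a hexagonal disc 41 mm across flats, on a plate that fills the well. The screw's middle is anywhere up to 14 mm either way from this point along the rack's x, on a stiff slide that gives at about 12 N, and on the point in the rack's y; its place is not measured.
- well_seat (a point): Point 36 mm below the well's mouth, under its centre, level with the floor of the screw's hex socket (17.6 mm across flats, 18 mm deep, its mouth bevelled 2 mm wider, in the screw's middle). Seated, the key's tip is at this height and the key stands by itself. The screw is sprung: pressed down it starts to sink at about 3 N, then 1 mm for each 1 N more, at most 8 mm.
- screw (a joint): Angle of the screw in rad, growing as it is turned clockwise seen from above. At 0 two opposite flats of its socket face the rack's x axis (flats every 60 degrees). Its stop (tight) is at 5.4; it starts between 0.9 and 2.1. It turns under about 0.12 N m and stays where it is left. The key has about 0.2 rad of play in the socket either way.
- jar: Bystander: closed glass jar with a steel cap, 64 mm across, 85 mm high. Origin at the centre of its underside.
- feeding_bottle: Bystander: closed clear plastic feeding bottle, 58 mm across, 160 mm high. Origin at the centre of its underside.
- spoon: Bystander: steel spoon 150 mm long lying along its x. Origin under its middle.
- brush: Bystander: bottle brush lying along its x, 275 mm long, head 42 mm thick. Origin on the table under its middle.
- bib_clip: Bystander: plastic bib clip 55 x 18 x 20 mm lying along its x. Origin under its middle.
- teat_cap: Bystander: white round cap, 48 mm across, 30 mm high. Origin at the centre of its underside.
Mind the look-alikes: they are no part of the job. Leave any orange or yellow look-alike of the key alone.

How it is judged:
By the outcome, as a careful person would: the job done as asked, in the order asked, and still so for the second after the job is handed in, with the robot touching nothing.
It also fails if it takes over 72 s, if anything falls off the work surface, if the arm or the gripper's body presses on something with over 40 N, if the wrist force passes 120 N, or if a joint passes its speed limit or range.

### The arm

A 7-joint arm with a two-finger parallel gripper is mounted at the origin on the work surface. World frame = base frame: x ahead of the robot, y to its left, z up, the work surface at z = 0. Lengths are in m, angles in rad, forces in N, time in s.
With the tool pointing down it reaches from about 0.4 to 0.9 m from the base axis. Payload 5.6 kg.
Tool frame: the origin (TCP) lies on the centre line of the jaws, within the pads' length; the fingertips stand 11 mm ahead of it and the grasp point (between the pads) lies 8 mm behind it; z points along the fingers, y is the line along which they close (so a half turn about z gives the same grasp; the last joint's range is limited). The gripper opens to 92 mm and grips with 3 to 60 N. Pads are 20 mm wide; open, the fingers measure 128 mm over their backs; the gripper's body (75 mm by 189 mm) begins 69 mm behind the grasp point.
Start: joints at [1.208, 0.468, -0.012, 1.603, 0.006, 1.071, -0.056], TCP at [0.204, -0.617, 0.226] pointing down, gripper open.
Joint ranges: [-2.53, 2.53], [-0.31, 2.02], [-1.57, 1.55], [0.28, 2.44], [-1.29, 4.43], [0.15, 1.84], [-2.92, 2.92]. Speed limits (rad/s): [2.57, 2.57, 3.14, 3.14, 3.14, 3.14, 3.14].

### API

Orientations are given as a rotation vector (axis times angle).
In Python, from workcell import monitor, vision, r gives the robot as it stands. The module is installed in compiled form; this text tells all that it offers.
- The arm moves only by the shell command python3 -m jog 'ROWS' [FORCE]. ROWS is JSON, one flat list of numbers, 7 for each row, row after row: the shift along the tool's x, y, z in cm, then the turn, a rotation vector about the tool's x, y, z in rad, then the finger opening in cm, from 0 to 9.19. A call has exactly 10 rows; each row shifts and turns the commanded pose from where the row before left it, along the tool's axes as they then stand; what a row does not reach is not made up. A row lasts 1/12 s, in which the tool goes at most 41.7 mm and 7.16 degrees, less where a joint would pass 70% of its speed; a pose out of reach is approached as far as the arm can. A call with a gripper value outside its range is refused whole. The fingers move at their own pace and stop on an object; FORCE is the grip in N (left out, the last holds). Time passes only in rows, so rows that do not move let the fingers close, or fill a call up. It gives the time, the measured TCP pose, the force, the opening and the grip force at its end, in the units of the state.
- monitor.read_state(): the state, without advancing time (a new reading comes with each control period).
- vision.read_camera(name): name is "side" or "top"; returns a dict with "frame" (400x640x3 uint8, red, green, blue), "range_z" (400x640 float32, m along the optical axis (not along the pixel's ray), 0 where there is no reading), "mtx" (3x3 intrinsics, pixels), "R" (3x3) and "t" (3): a world point X has camera coordinates R X + t. Camera axes: x right, y down, z forward; pixel columns grow to the right and rows downward; lengths in m; the calibration is good to about 2 mm. A picture is of the moment at which its call begins.
- r.hand_in(): hands the job in; it is judged then, once.
The state is a dict: "clock": time; "joints": joint angles; "joint_vel": joint speeds; "joint_efforts": joint torques, N m; "position": TCP position; "tcp_rot": TCP orientation; "contact_force": force on the tool from outside, world axes, zero at the start; "torque": the same for the moment, N m; "width": finger opening in m; "grasp_force": force on a finger pad.
Only numpy, scipy, OpenCV 4.12 (cv2) and the standard library are available. Lean on these libraries where they do the work, as an engineer would, in place of code of your own. Each camera call takes 0.05 s, during which the arm holds its last target. There are 200 camera calls.

## Working session

There is one attempt and no reset: what is moved stays moved. The work goes in short steps, Python scripts to look and compute and a shell command to move; the robot and the scene stay as the last step left them, time stands still between calls to the robot, and variables do not carry over. Pictures are saved under pics/ and viewed, at most 10 in all, crops included, and the job is handed in when it is done.

```bash
mkdir -p pics
python3 - <<'E'
from workcell import monitor, vision, r
import cv2,numpy as np
for n in("top","side"):
    c=vision.read_camera(n); cv2.imwrite(f"pics/{n}1.png",c["frame"][:,:,::-1]); np.savez(f"{n}.npz",**c)
    print(n,c["mtx"].tolist(),c["R"].round(3).tolist(),c["t"])
print(monitor.read_state())
E
```

```text
top [[369.76729694133763, 0.0, 324.7210027169532], [0.0, 369.76729694133763, 198.0895182842459], [0.0, 0.0, 1.0]] [[0.214, -0.977, 0.004], [-0.956, -0.21, -0.204], [0.2, 0.04, -0.979]] [-0.18879907  0.5406557   0.65298156]
side [[406.9766962228884, 0.0, 321.75254888211254], [0.0, 406.9766962228884, 205.5122982238493], [0.0, 0.0, 1.0]] [[-0.704, -0.71, 0.002], [-0.537, 0.531, -0.656], [0.465, -0.463, -0.755]] [0.32581017 0.4022994  0.58890128]
{'clock': 0.1, 'joints': array([ 1.20797146,  0.46830214, -0.01161188,  1.60348313,  0.00599275,
        1.07146121, -0.05630461]), 'joint_vel': array([ 0.0009788 , -0.00024319,  0.00119739, -0.0024769 ,  0.00099631,
        0.00013663,  0.00079818]), 'joint_efforts': array([ 1.15448362e-03, -5.21652639e+01, -1.22054882e-02, -2.44369018e+01,
       -5.67372353e-02,  1.40835173e-02,  9.05113620e-05]), 'position': array([ 0.20414575, -0.61657812,  0.2247472 ]), 'tcp_rot': array([-3.09996784e+00, -4.99889706e-01,  5.68597764e-04]), 'contact_force': array([-0.86521327, -0.17196778, -0.43131671]), 'torque': array([ 0.04256165, -0.04647171, -0.0131287 ]), 'grasp_force': 0.0, 'width': 0.09197631203711552}
```

View pics/top1.png

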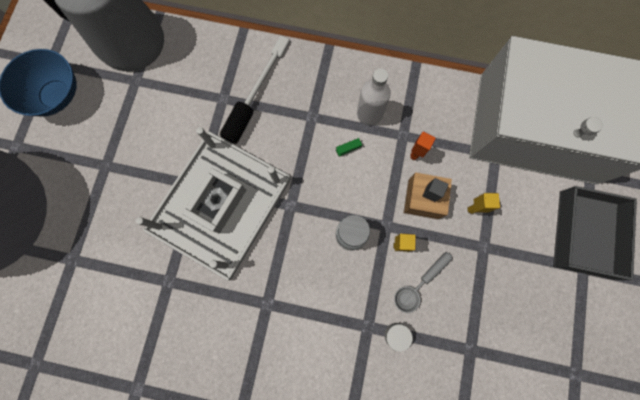

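View pics/side1.png

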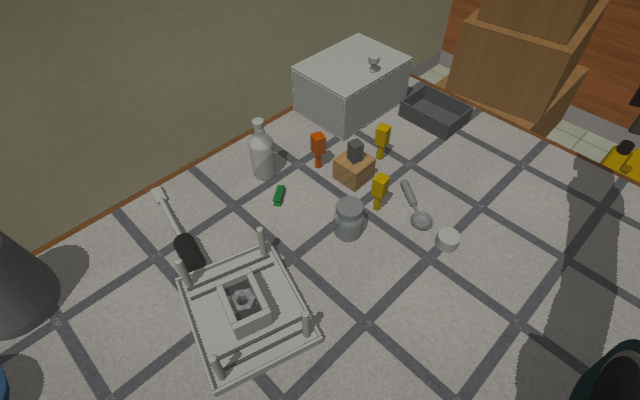

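The top view shows the grey key in its holder at (437,189), the rack hub with the screw at (215,200), look-alikes at (424,146), (487,203) and (406,243), and the jar at (353,232). The side view shows the same layout, with the screw at (243,298).

```bash
cat > h.py <<'E'
import numpy as np,cv2
def cloud(c):
    z=c["range_z"];v,u=np.mgrid[0:400,0:640];K=c["mtx"]
    p=np.stack([(u-K[0,2])/K[0,0]*z,(v-K[1,2])/K[1,1]*z,z],-1)
    P=(p-c["t"])@c["R"]; P[z==0]=np.nan; return P
def ortho(c,h,cx,cy,half,n=400):
    # warped plane z=h; image right = -y, up = +x
    s=2*half/n
    A=np.array([[0,-s,cx+half],[-s,0,cy+half],[0,0,h],[0,0,1]])
    H=c["mtx"]@np.c_[c["R"],c["t"]]@A
    return cv2.warpPerspective(c["frame"],np.linalg.inv(H),(n,n),flags=cv2.INTER_CUBIC)
E
python3 - <<'E'
from h import *
for n in("top","side"):
    c=dict(np.load(n+".npz"));P=cloud(c)
    pts={"top":dict(key=(437,187),holder=(420,195),screw=(215,200),orange=(425,141),y1=(489,201),y2=(407,242),jar=(353,228)),
     "side":dict(key=(355,147),screw=(243,298),y2=(380,182),y1=(384,132),orange=(318,140),jar=(349,208))}[n]
    for k,(u,v) in pts.items(): print(n,k,P[v,u].round(4))
    def rect(m,lab):
        q=P[m][:,:2].astype(np.float32)
        (cx,cy),wh,a=cv2.minAreaRect(q*1000); print(n,lab,len(q),round(cx,1),round(cy,1),np.round(wh,1),round(a,1))
    x,y,z=np.moveaxis(P,-1,0)
    k=P[pts["top"]["key"][1],pts["top"]["key"][0]] if n=="top" else P[147,355]
    near=np.hypot(x-k[0],y-k[1])<.028
    rect(near&(z>.104)&(z<.116),"keytop")
    f=c["frame"].astype(int); near=np.hypot(x-k[0],y-k[1])<.065
    rect(near&(abs(z-.06)<.005)&(f[...,0]-f[...,2]>35),"holdertop")
    u,v=pts[n]["screw"];s=P[v,u]; d=np.hypot(x-s[0],y-s[1])
    rect((d<.075)&(abs(z-.06)<.004),"hub")
    m=(d<.17)&(z>.088)&(z<.102)
    nn,L,st,ce=cv2.connectedComponentsWithStats(m.astype(np.uint8))
    for i in range(1,nn):
        if st[i,4]>4: print(n,"peg",st[i,4],P[L==i].mean(0).round(4))
    m=(d<.03)&(abs(z-.042)<.004); print(n,"plate",P[m].mean(0).round(4))
    c0=(s[0],s[1])
    o=ortho(c,.042,s[0],s[1],.07); o2=ortho(c,.11,k[0],k[1],.1)
    cv2.imwrite(f"pics/o_{n}.png",np.hstack([o,o2])[:,:,::-1])
    print(n,"centres",s.round(4),k.round(4))
a=cv2.imread("pics/o_top.png");b=cv2.imread("pics/o_side.png");cv2.imwrite("pics/o.png",cv2.resize(np.vstack([a,b]),(600,600)))
E
```

```text
top key [ 0.6202 -0.2621  0.1097]
top holder [ 0.6131 -0.2459  0.0584]
top screw [0.524  0.1457 0.0255]
top orange [ 0.7058 -0.2296  0.0989]
top y1 [ 0.6173 -0.3596  0.1008]
top y2 [ 0.5136 -0.2283  0.1001]
top jar [ 0.5196 -0.1317  0.0851]Traceback (most recent call last):
  File "<stdin>", line 11, in <module>
KeyError: 'top'
```

```bash
cat > m.py <<'E'
from h import *
for n in("top","side"):
    c=dict(np.load(n+".npz"));P=cloud(c)
    k=np.array([.6202,-.2621]); s=np.array([.524,.1457])
    def rect(m,lab):
        q=P[m][:,:2].astype(np.float32)
        (cx,cy),wh,a=cv2.minAreaRect(q*1000); print(n,lab,len(q),round(cx,1),round(cy,1),np.round(wh,1),round(a,1),"mean",q.mean(0).round(4))
    x,y,z=np.moveaxis(P,-1,0)
    near=np.hypot(x-k[0],y-k[1])<.03
    rect(near&(z>.104)&(z<.116),"keytop")
    f=c["frame"].astype(int); near=np.hypot(x-k[0],y-k[1])<.065
    rect(near&(abs(z-.06)<.005)&(f[...,0]-f[...,2]>35),"holdertop")
    d=np.hypot(x-s[0],y-s[1])
    rect((d<.075)&(abs(z-.06)<.004),"hub")
    m=(d<.17)&(z>.088)&(z<.102)
    nn,L,st,ce=cv2.connectedComponentsWithStats(m.astype(np.uint8))
    for i in range(1,nn):
        if st[i,4]>4: print(n,"peg",st[i,4],P[L==i].mean(0).round(4))
    o=ortho(c,.042,s[0],s[1],.07); o2=ortho(c,.11,k[0],k[1],.1)
    cv2.imwrite(f"pics/o_{n}.png",np.hstack([o,o2])[:,:,::-1])
a=cv2.imread("pics/o_top.png");b=cv2.imread("pics/o_side.png");cv2.imwrite("pics/o.png",cv2.resize(np.vstack([a,b]),(600,600)))
E
python3 m.py
```

```text
top keytop 250 619.9 -264.4 [27.8 28.3] 75.9 mean [ 0.6195 -0.2638]
top holdertop 1002 620.3 -264.7 [72.4 72.6] 1.5 mean [ 0.6158 -0.2611]
top hub 988 520.1 141.2 [ 70.9 104. ] 73.4 mean [0.5189 0.1406]
top peg 51 [0.6352 0.186  0.0951]
top peg 46 [0.5902 0.0374 0.0956]
top peg 58 [0.4489 0.2426 0.0953]
top peg 54 [0.4041 0.094  0.0958]
side keytop 120 619.6 -262.1 [27.9 29.4] 74.4 mean [ 0.6195 -0.261 ]
side holdertop 441 619.9 -262.9 [71.9 76.7] 1.2 mean [ 0.6135 -0.2534]
side hub 1035 520.5 143.0 [ 69.9 104.5] 73.0 mean [0.5179 0.1444]
side peg 47 [0.5905 0.0406 0.0939]
side peg 55 [0.6357 0.1893 0.0939]
side peg 63 [0.4036 0.0976 0.0944]
side peg 79 [0.4483 0.2461 0.0945]
```

View pics/o.png

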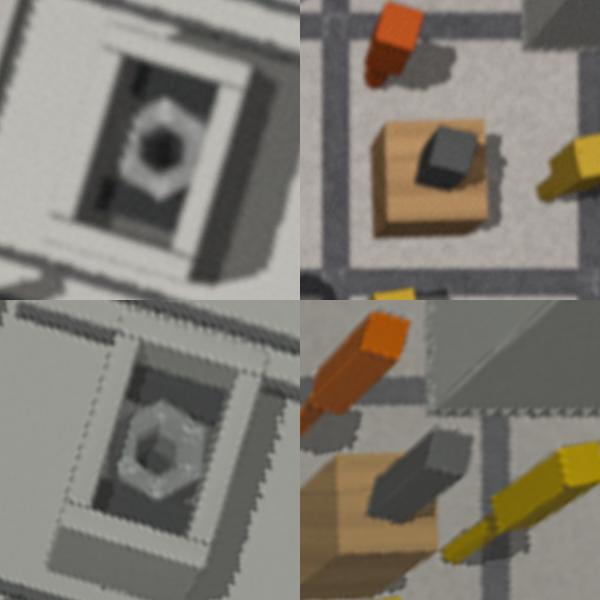

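The rectified views show the screw at about (0.5243, 0.1406), with its hexagon corners roughly along world x. That puts the screw at about 1.33 rad. The key grip's faces lie at about -15°/75°. Before moving I'll check clearances around the key.

```bash
cat > go.py <<'E'
import sys,numpy as np
from scipy.spatial.transform import Rotation as R
from workcell import monitor
# usage: go.py x y z yawdeg(of tool y, None=keep): remaining shift in tool cm, turn in rad
s=monitor.read_state();M=R.from_rotvec(s["tcp_rot"])
m=M.as_matrix();yaw=np.degrees(np.arctan2(m[1,1],m[0,1]))
print("t",round(s["clock"],2),"p",s["position"].round(4),"yaw_y",round(yaw,1),"zax",m[:,2].round(3),"j",s["joints"].round(2),"F",s["contact_force"].round(1),"T",s["torque"].round(2),"w",round(s["width"],4),"g",round(float(s["grasp_force"]),1))
if len(sys.argv)>4:
    p=np.array(sys.argv[1:4],float);yt=float(sys.argv[4])
    c,sn=np.cos(np.radians(yt)),np.sin(np.radians(yt))
    y=np.array([c,sn,0]);z=np.array([0,0,-1.]);T=np.c_[np.cross(y,z),y,z]
    print("shift cm",((p-s["position"])@m*100).round(2),"turn",(M.inv()*R.from_matrix(T)).as_rotvec().round(3),
      "world d",(p-s["position"]).round(4))
E
python3 - <<'E'
from h import *
for n in("top","side"):
    P=cloud(dict(np.load(n+".npz")));x,y,z=np.moveaxis(P,-1,0)
    u=(x-.62)*np.cos(1.309)+(y+.263)*np.sin(1.309);v=-(x-.62)*np.sin(1.309)+(y+.263)*np.cos(1.309)
    for lab,m in (("close75",(abs(u)<.11)&(abs(v)<.05)),("close-15",(abs(v)<.11)&(abs(u)<.05))):
        print(n,lab,"max z",np.nanmax(z[m]).round(3))
    m=(z>.14)&(z<.6)&(np.hypot(x-.62,y+.263)<.3); q=P[m]
    for a in range(0,360,45):
        an=np.degrees(np.arctan2(q[:,1]+.263,q[:,0]-.62))%360; w=q[(an>=a)&(an<a+45)]
        if len(w): d=np.hypot(w[:,0]-.62,w[:,1]+.263);print(a,d.min().round(3),w[:,2].max().round(3))
E
python3 go.py .6198 -.2633 .2 -105; python3 go.py .6198 -.2633 .2 -15
```

```text
top close75 max z 0.113
top close-15 max z 0.113
0 0.203 0.162
270 0.167 0.183
315 0.139 0.142
side close75 max z 0.111
side close-15 max z 0.111
0 0.204 0.161
45 0.213 0.16
270 0.242 0.182
315 0.26 0.141
t 0.1 p [ 0.2041 -0.6166  0.2247] yaw_y -71.7 zax [-0.001  0.002 -1.   ] j [ 1.21  0.47 -0.01  1.6   0.01  1.07 -0.06] F [-0.9 -0.2 -0.4] T [ 0.04 -0.05 -0.01] w 0.092 g 0.0
shift cm [ 50.56 -20.47   2.5 ] turn [-0.002  0.001  0.582] world d [ 0.4157  0.3533 -0.0247]
t 0.1 p [ 0.2041 -0.6166  0.2247] yaw_y -71.7 zax [-0.001  0.002 -1.   ] j [ 1.21  0.47 -0.01  1.6   0.01  1.07 -0.06] F [-0.9 -0.2 -0.4] T [ 0.04 -0.05 -0.01] w 0.092 g 0.0
shift cm [ 50.56 -20.47   2.5 ] turn [-0.002 -0.001 -0.989] world d [ 0.4157  0.3533 -0.0247]
```

```bash
python3 -m jog '[3.8,-1.54,0,0,0,0,5,3.8,-1.54,0,0,0,0,5,3.8,-1.54,0,0,0,0,5,3.8,-1.54,0,0,0,0,5,3.8,-1.54,0,0,0,0,5,3.8,-1.54,0,0,0,0,5,3.8,-1.54,0,0,0,0,5,3.8,-1.54,0,0,0,0,5,3.8,-1.54,0,0,0,0,5,3.8,-1.54,0,0,0,0,5]' 30; python3 go.py .6198 -.2633 .15 -15
```

```text
clock: 0.93
position: [0.5176, -0.3498, 0.2253]
tcp_rot: [-3.101, -0.5, 0.001]
contact_force: [0.8, -0.6, -0.1]
width: 0.0501
grasp_force: 0.0
t 0.93 p [ 0.5176 -0.3498  0.2253] yaw_y -71.7 zax [-0.001  0.    -1.   ] j [ 0.65  0.43 -0.14  1.66  0.07  1.05 -0.77] F [ 0.8 -0.6 -0.1] T [-0.04  0.01  0.07] w 0.0501 g 0.0
shift cm [12.42 -5.    7.52] turn [-0.001  0.    -0.989] world d [ 0.1022  0.0865 -0.0753]
```

```bash
python3 -m jog '[3.1,-1.25,0,0,0,0,5,3.1,-1.25,0,0,0,0,5,3.1,-1.25,0,0,0,0,5,3.1,-1.25,0,0,0,0,5,0,0,0,0,0,-0.12,5,0,0,0,0,0,-0.12,5,0,0,0,0,0,-0.12,5,0,0,0,0,0,-0.12,5,0,0,0,0,0,-0.12,5,0,0,0,0,0,-0.12,5]' >/dev/null;  python3 -m jog '[0,0,1.5,0,0,-0.12,5,0,0,1.5,0,0,-0.12,5,0,0,1.5,0,0,-0.029,5,0,0,1.5,0,0,0,5,0,0,1.5,0,0,0,5,0,0,0,0,0,0,5,0,0,0,0,0,0,5,0,0,0,0,0,0,5,0,0,0,0,0,0,5,0,0,0,0,0,0,5]' ; python3 go.py .6198 -.2633 .085 -15
```

```text
clock: 2.6
position: [0.6193, -0.2651, 0.1517]
tcp_rot: [2.491, 1.911, 0.001]
contact_force: [-1.0, -0.0, -0.4]
width: 0.0502
grasp_force: 0.0
t 2.6 p [ 0.6193 -0.2651  0.1517] yaw_y -15.0 zax [ 0.002 -0.001 -1.   ] j [ 0.6   0.61 -0.36  1.58  0.24  0.99 -0.09] F [-1.  -0.  -0.4] T [-0.02 -0.08 -0.02] w 0.0502 g 0.0
shift cm [ 0.19 -0.01  6.67] turn [ 0.002  0.    -0.   ] world d [ 0.0005  0.0018 -0.0667]
```

```bash
python3 -m jog '[0.19,0,1.5,0,0,0,5,0,0,1.5,0,0,0,5,0,0,1.5,0,0,0,5,0,0,1.4,0,0,0,5,0,0,1.05,0,0,0,5,0,0,0,0,0,0,5,0,0,0,0,0,0,2.4,0,0,0,0,0,0,2.4,0,0,0,0,0,0,2.4,0,0,0,0,0,0,2.4]' 30;  python3 -m jog '[0,0,0,0,0,0,2.4,0,0,0,0,0,0,2.4,0,0,0,0,0,0,2.4,0,0,-1,0,0,0,2.4,0,0,-1.5,0,0,0,2.4,0,0,-2,0,0,0,2.4,0,0,-2,0,0,0,2.4,0,0,-2,0,0,0,2.4,0,0,-2,0,0,0,2.4,0,0,0,0,0,0,2.4]' ; python3 go.py
python3 - <<'E'
from workcell import vision
from h import *
c=vision.read_camera("side"); np.savez("side2.npz",**c)
d=vision.read_camera("top"); np.savez("top2.npz",**d)
K=c["mtx"];X=c["R"]@np.array([.62,-.263,.15])+c["t"];u,v=(K@X/X[2])[:2].astype(int);print(u,v)
im=c["frame"][max(v-50,0):v+50,u-65:u+65,::-1]
cv2.imwrite("pics/lift.png",cv2.resize(im,None,fx=5,fy=5,interpolation=cv2.INTER_CUBIC))
E
```

```text
clock: 3.43
position: [0.62, -0.2635, 0.0821]
tcp_rot: [2.491, 1.911, 0.002]
contact_force: [0.7, 0.3, -0.2]
width: 0.0279
grasp_force: 30.0
clock: 4.27
position: [0.6212, -0.2636, 0.1916]
tcp_rot: [2.488, 1.908, 0.006]
contact_force: [1.3, -0.7, -0.7]
width: 0.0276
grasp_force: 30.0
t 4.27 p [ 0.6212 -0.2636  0.1916] yaw_y -15.0 zax [ 0.007 -0.003 -1.   ] j [ 0.61  0.57 -0.37  1.55  0.23  1.05 -0.08] F [ 1.3 -0.7 -0.7] T [-0.12 -0.13  0.03] w 0.0276 g 30.0
356 128
```

View pics/lift.png

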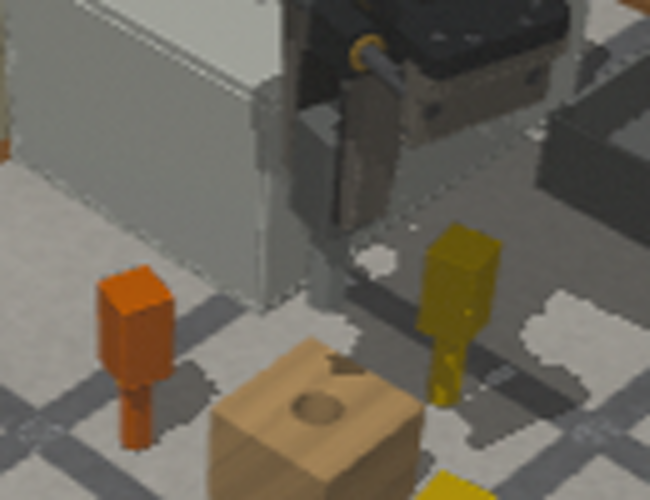

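The key is lifted: its grey shank shows at (325,275) in the crop and the holder has stayed in place. I'll carry it over the well and look at its hex orientation there.

```bash
python3 go.py .5243 .1406 .205 -15
```

```text
t 4.37 p [ 0.6191 -0.2632  0.187 ] yaw_y -15.0 zax [ 0.001 -0.001 -1.   ] j [ 0.61  0.58 -0.37  1.56  0.23  1.05 -0.08] F [ 0.4 -0.1 -2.5] T [-0.02 -0.01 -0.03] w 0.0279 g 30.0
shift cm [ 36.54 -19.62  -1.83] turn [ 0.001  0.    -0.   ] world d [-0.0948  0.4038  0.018 ]
```

```bash
python3 -m jog '[3,-1.6,-0.9,0,0,0,2.4,3.4,-1.82,-0.9,0,0,0,2.4,3.4,-1.82,0,0,0,0,2.4,3.4,-1.82,0,0,0,0,2.4,3.4,-1.82,0,0,0,0,2.4,3.4,-1.82,0,0,0,0,2.4,3.4,-1.82,0,0,0,0,2.4,3.4,-1.82,0,0,0,0,2.4,3.4,-1.82,0,0,0,0,2.4,3,-1.6,0,0,0,0,2.4]' >/dev/null; python3 -m jog '[2,-1.1,0,0,0,0,2.4,1.3,-0.7,0,0,0,0,2.4,0,0,0,0,0,0,2.4,0,0,0,0,0,0,2.4,0,0,0,0,0,0,2.4,0,0,0,0,0,0,2.4,0,0,0,0,0,0,2.4,0,0,0,0,0,0,2.4,0,0,0,0,0,0,2.4,0,0,0,0,0,0,2.4]' ; python3 go.py .5243 .1406 .205 -15
cat > look.py <<'E'
import sys
from workcell import vision,monitor
from h import *
f=sys.argv[1]; c=vision.read_camera("side"); np.savez(f+".npz",**c)
p=monitor.read_state()["position"]-[0,0,.05]
K=c["mtx"];X=c["R"]@p+c["t"];u,v=(K@X/X[2])[:2].astype(int);print(u,v)
im=c["frame"][max(v-40,0):v+40,u-50:u+50,::-1].astype(float)
im=np.clip(im*1.6,0,255).astype(np.uint8)
cv2.imwrite(f"pics/{f}.png",cv2.resize(im,None,fx=7,fy=7,interpolation=cv2.INTER_CUBIC))
E
python3 look.py k1
```

```text
clock: 6.03
position: [0.5249, 0.1396, 0.2041]
tcp_rot: [2.493, 1.911, -0.0]
contact_force: [0.4, -0.9, -1.7]
width: 0.028
grasp_force: 30.0
t 6.03 p [0.5249 0.1396 0.2041] yaw_y -15.1 zax [ 0. -0. -1.] j [ 0.1   0.37 -0.52  1.86  0.22  0.97 -0.78] F [ 0.4 -0.9 -1.7] T [-0.08 -0.1   0.06] w 0.028 g 30.0
shift cm [ 0.08 -0.08 -0.09] turn [ 0.     0.    -0.001] world d [-0.0006  0.001   0.0009]
232 264
```

View pics/k1.png

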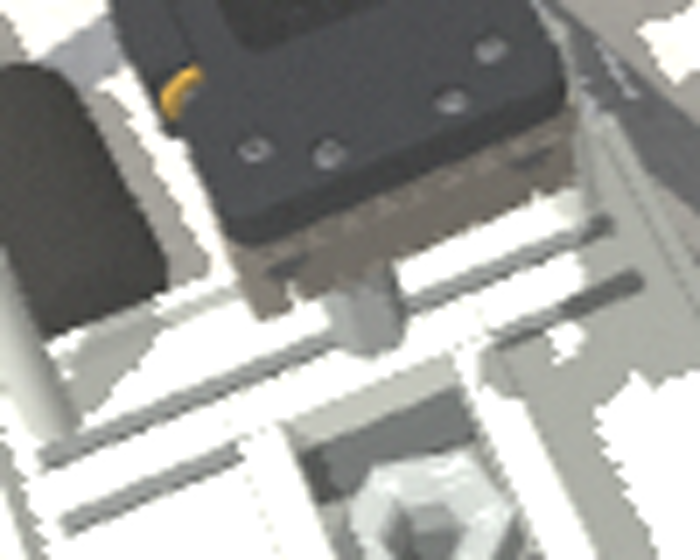

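The shank tip shows at (368,330) in the crop, above the hub. I need its facet shading, so I'll read the pixel rows.

Run:
```python
from h import *
c=dict(np.load("k1.npz"))
g=c["frame"].sum(2)//3
print(g[262:277,224:246])
print((c["range_z"][262:277:2,224:246]*1000).astype(int))
P=cloud(c)
```

```text
[[ 61  66  68  68  67  68  69  68  68  68  76  78  76  69 109 164 177 176
  177 176 177 178]
 [ 64  68  68  67  67  67  76  71  68  67  77  80  74  68  86 161 175 176
  177 176 177 163]
 [ 81  68  67  69  69  68  75  78  78  79  80  79  79  70  65 159 177 177
  176 150 123 106]
 [ 90  77  71  68  68  87  83  79  80  89  93  82  80  70  65 111 165 149
  112  99  99  99]
 [122  92  78 102 107 107 106  98  84  90  92  93  94  82  70  94 100  99
   99  99  98  89]
 [159 141 165 151 116 107 107 102  95  93  94  93  93  82  69  65  92  99
   89  85  82 114]
 [166 177 177 176 129 106 107 105  96  92  94  93  94  93  75  66  80  81
  115 123 165 158]
 [176 176 177 176 151 116 106 106  98  92  93  92  93  93  82  69 112 164
  147 164 179 173]
 [176 177 176 176 151 117 106 107 102  95  93  94  93  93  83  88 133 160
  177 175 174 175]
 [176 177 150 138 111 105 107 107 102  96  93  93  94  93  92  90 158 174
  175 175 176 177]
 [149 113 101 100  99 101 106 106 106  98  93  93  92  93  93 112 162 176
  176 177 178 179]
 [100  99  99 100  89  86 101 105 106 103  94  92  93  94  94 143 172 178
  1
[... 340 characters left out ...]
0 503 505 650 823 824 826 824
  823 821 822 822]
 [496 496 497 497 499 499 500 501 636 640 639 641 640 648 655 817 821 819
  817 820 817 816]
 [499 498 498 499 646 643 642 640 641 641 644 643 647 646 655 663 815 813
  815 811 815 813]
 [814 816 814 814 648 649 645 643 645 647 645 646 650 653 656 663 811 812
  814 813 814 759]
 [813 808 813 812 810 654 653 651 647 651 650 655 655 655 655 663 810 755
  755 753 755 754]
 [808 805 805 803 803 661 658 655 654 652 655 655 657 659 659 663 752 753
  754 753 751 750]
 [800 799 801 801 803 808 803 750 660 656 658 659 660 748 750 748 751 749
  751 750 751 749]
 [801 801 747 746 746 746 747 746 745 747 745 747 747 746 748 748 749 750
  750 752 755 756]]
```

Across the shank there are three facets, about 3.9, 5.3 and 1.8 px wide. That puts a flat at about 165°, so the key's x lies along -15°. The screw's flats are at about -33°/27°, so I'll turn the key 18° clockwise and then descend.

```bash
python3 -m jog '[0.08,-0.08,0,0,0,0.105,2.4,0,0,0,0,0,0.105,2.4,0,0,0,0,0,0.105,2.4,0,0,1.5,0,0,0,2.4,0,0,1.5,0,0,0,2.4,0,0,1.5,0,0,0,2.4,0,0,1.5,0,0,0,2.4,0,0,1,0,0,0,2.4,0,0,0,0,0,0,2.4,0,0,0,0,0,0,2.4]' >/dev/null; python3 go.py .5243 .1406 .114 -33; python3 look.py k2
```

```text
t 6.92 p [0.5241 0.1411 0.1339] yaw_y -33.1 zax [-0.001 -0.    -1.   ] j [ 0.02  0.45 -0.43  1.92  0.25  0.82 -1.12] F [ 0.2  0.7 -1.5] T [ 0.03 -0.12  0.03] w 0.0278 g 30.0
shift cm [-0.03  0.05  1.99] turn [-0.001  0.    -0.001] world d [ 0.0002 -0.0005 -0.0199]
238 286
```

View pics/k2.png

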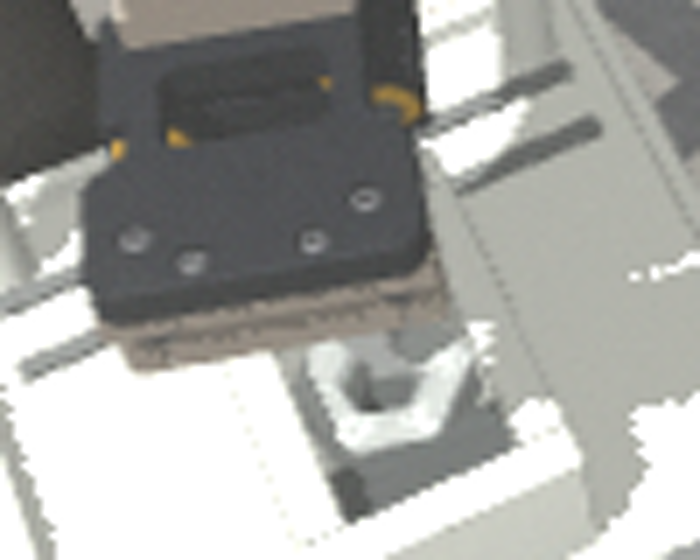

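The key's nose, at about (415,340) in the crop, is over the socket at (390,370). I'll feel downward gently.

```bash
python3 -m jog '[0,0,0.5,0,0,0,2.4,0,0,0.5,0,0,0,2.4,0,0,0.5,0,0,0,2.4,0,0,0.3,0,0,0,2.4,0,0,0.2,0,0,0,2.4,0,0,0.2,0,0,0,2.4,0,0,0.2,0,0,0,2.4,0,0,0,0,0,0,2.4,0,0,0,0,0,0,2.4,0,0,0,0,0,0,2.4]'; python3 go.py .5243 .1406 .096 -33
```

```text
clock: 7.8
position: [0.5243, 0.1411, 0.1102]
tcp_rot: [2.762, 1.498, 0.0]
contact_force: [0.2, 0.1, -1.9]
width: 0.0275
grasp_force: 30.0
t 7.8 p [0.5243 0.1411 0.1102] yaw_y -33.1 zax [ 0.  0. -1.] j [ 0.    0.48 -0.41  1.94  0.27  0.78 -1.14] F [ 0.2  0.1 -1.9] T [-0.05 -0.05 -0.  ] w 0.0275 g 30.0
shift cm [-0.04  0.03  1.42] turn [ 0.    -0.    -0.001] world d [-0.     -0.0005 -0.0142]
```

```bash
python3 -m jog '[0,0,0.2,0,0,0,2.4,0,0,0.2,0,0,0,2.4,0,0,0.2,0,0,0,2.4,0,0,0.15,0,0,0,2.4,0,0,0.15,0,0,0,2.4,0,0,0,0,0,0,2.4,0,0,0,0,0,0,2.4,0,0,0,0,0,0,2.4,0,0,0,0,0,0,2.4,0,0,0,0,0,0,2.4]'; python3 go.py .5243 .1406 .096 -33
```

```text
clock: 8.63
position: [0.5242, 0.1411, 0.1011]
tcp_rot: [2.762, 1.497, 0.0]
contact_force: [0.4, -0.5, -0.9]
width: 0.0276
grasp_force: 30.0
t 8.63 p [0.5242 0.1411 0.1011] yaw_y -33.1 zax [ 0. -0. -1.] j [-0.    0.5  -0.41  1.94  0.28  0.76 -1.14] F [ 0.4 -0.5 -0.9] T [ 0.06 -0.13  0.04] w 0.0276 g 30.0
shift cm [-0.04  0.03  0.51] turn [ 0.    -0.    -0.001] world d [ 0.0001 -0.0005 -0.0051]
```

Force stays light at 11 mm deep. I'll seat the key fully and make the first quarter turn.

```bash
python3 -m jog '[0,0,0.15,0,0,0,2.4,0,0,0.15,0,0,0,2.4,0,0,0.1,0,0,0,2.4,0,0,0,0,0,0,2.4,0,0,0,0,0,0,2.4,0,0,0,0,0,0.1,2.4,0,0,0,0,0,0.1,2.4,0,0,0,0,0,0.1,2.4,0,0,0,0,0,0.1,2.4,0,0,0,0,0,0.1,2.4]' 40; python3 go.py .5243 .1406 .096 -123
```

```text
clock: 9.47
position: [0.5249, 0.1412, 0.0973]
tcp_rot: [3.048, 0.761, 0.002]
contact_force: [1.3, -0.0, -1.9]
width: 0.028
grasp_force: 40.0
t 9.47 p [0.5249 0.1412 0.0973] yaw_y -62.0 zax [ 0.001  0.    -1.   ] j [-0.1   0.48 -0.28  1.95  0.19  0.73 -1.58] F [ 1.3 -0.  -1.9] T [ 0.08 -0.41  0.13] w 0.028 g 40.0
shift cm [-0.08  0.03  0.13] turn [-0.000e+00 -1.000e-03  1.065e+00] world d [-0.0006 -0.0006 -0.0013]
```

```bash
python3 -m jog '[0,0,0,0,0,0.12,2.4,0,0,0,0,0,0.12,2.4,0,0,0,0,0,0.12,2.4,0,0,0,0,0,0.12,2.4,0,0,0,0,0,0.12,2.4,0,0,0,0,0,0.12,2.4,0,0,0,0,0,0.12,2.4,0,0,0,0,0,0.12,2.4,0,0,0,0,0,0.09,2.4,0,0,0,0,0,0,2.4]'; python3 go.py .5243 .1406 .096 -123
```

```text
clock: 10.3
position: [0.5248, 0.1412, 0.0973]
tcp_rot: [-3.02, 0.865, -0.002]
contact_force: [1.9, -0.5, -1.5]
width: 0.0278
grasp_force: 40.0
t 10.3 p [0.5248 0.1412 0.0973] yaw_y -122.0 zax [ 0.001 -0.    -1.   ] j [-0.3   0.46 -0.03  1.96  0.02  0.72 -2.47] F [ 1.9 -0.5 -1.5] T [-0.05 -0.5   0.05] w 0.0278 g 40.0
shift cm [-0.01  0.08  0.13] turn [-0.001 -0.001  0.018] world d [-0.0005 -0.0006 -0.0013]
```

```bash
python3 -m jog '[0,0,0,0,0,0,5.6,0,0,0,0,0,0,5.6,0,0,0,0,0,0,5.6,0,0,0,0,0,0,5.6,0,0,0,0,0,-0.12,5.6,0,0,0,0,0,-0.12,5.6,0,0,0,0,0,-0.12,5.6,0,0,0,0,0,-0.12,5.6,0,0,0,0,0,-0.12,5.6,0,0,0,0,0,-0.12,5.6]'; python3 -m jog '[0,0,0,0,0,-0.12,5.6,0,0,0,0,0,-0.12,5.6,0,0,0,0,0,-0.12,5.6,0,0,0,0,0,-0.12,5.6,0,0,0,0,0,-0.12,5.6,0,0,0,0,0,-0.12,5.6,0,0,0,0,0,-0.12,5.6,0,0,0,0,0,0,5.6,0,0,0,0,0,0,5.6,0,0,0,0,0,0,5.6]'; python3 go.py .5243 .1408 .097 -32; python3 look.py k3
```

```text
clock: 11.13
position: [0.5242, 0.141, 0.0971]
tcp_rot: [-3.13, -0.267, 0.0]
contact_force: [-0.4, -0.1, -0.4]
width: 0.0558
grasp_force: 0.0
clock: 11.97
position: [0.5242, 0.1408, 0.097]
tcp_rot: [2.757, 1.507, -0.0]
contact_force: [0.6, -0.1, -0.7]
width: 0.0561
grasp_force: 0.0
t 11.97 p [0.5242 0.1408 0.097 ] yaw_y -32.7 zax [-0. -0. -1.] j [-0.    0.5  -0.4   1.94  0.28  0.75 -1.14] F [ 0.6 -0.1 -0.7] T [-0.03 -0.02 -0.  ] w 0.0561 g 0.0
shift cm [0.   0.01 0.  ] turn [-0.     0.    -0.012] world d [ 0.0001 -0.     -0.    ]
241 297
```

View pics/k3.png

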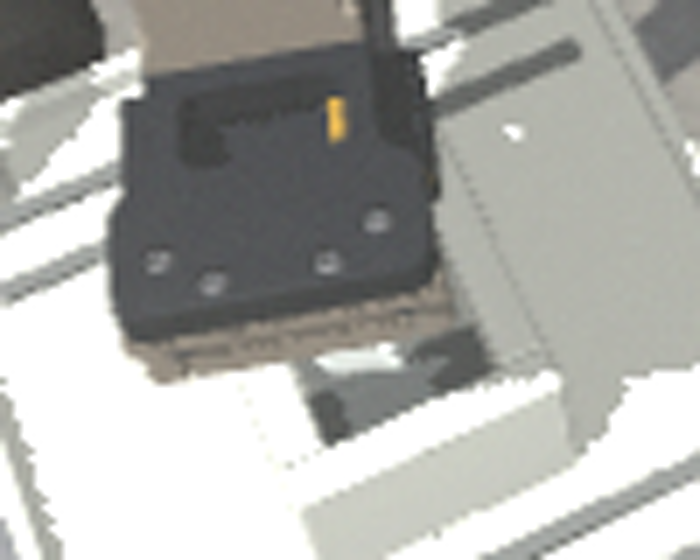

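The fingers have swung back around the standing key, and the screw disc shows at (360,360). I'll grip and turn again.

```bash
python3 -m jog '[0,0,0,0,0,0,2.4,0,0,0,0,0,0,2.4,0,0,0,0,0,0,2.4,0,0,0,0,0,0,2.4,0,0,0,0,0,0,2.4,0,0,0,0,0,0,2.4,0,0,0,0,0,0.12,2.4,0,0,0,0,0,0.12,2.4,0,0,0,0,0,0.12,2.4,0,0,0,0,0,0.12,2.4]' 40; python3 go.py; python3 -m jog '[0,0,0,0,0,0.12,2.4,0,0,0,0,0,0.12,2.4,0,0,0,0,0,0.12,2.4,0,0,0,0,0,0.12,2.4,0,0,0,0,0,0.12,2.4,0,0,0,0,0,0.12,2.4,0,0,0,0,0,0.12,2.4,0,0,0,0,0,0.12,2.4,0,0,0,0,0,0.12,2.4,0,0,0,0,0,0,2.4]'; python3 go.py .5243 .1408 .097 -123
```

```text
clock: 12.85
position: [0.5244, 0.1411, 0.0971]
tcp_rot: [-3.037, -0.805, -0.001]
contact_force: [1.3, 0.3, -1.1]
width: 0.028
grasp_force: 39.9
t 12.85 p [0.5244 0.1411 0.0971] yaw_y -60.3 zax [ 0.  0. -1.] j [-0.09  0.48 -0.29  1.95  0.2   0.74 -1.55] F [ 1.3  0.3 -1.1] T [-0.05 -0.19  0.11] w 0.028 g 39.9
clock: 13.68
position: [0.5245, 0.1415, 0.0971]
tcp_rot: [-3.019, 0.866, -0.001]
contact_force: [1.8, 0.9, -0.9]
width: 0.0278
grasp_force: 39.9
t 13.68 p [0.5245 0.1415 0.0971] yaw_y -122.0 zax [ 0.001  0.    -1.   ] j [-0.3   0.46 -0.03  1.96  0.02  0.72 -2.47] F [ 1.8  0.9 -0.9] T [ 0.25 -0.32  0.05] w 0.0278 g 39.9
shift cm [0.02 0.07 0.01] turn [-0.001 -0.001  0.017] world d [-0.0002 -0.0007 -0.0001]
```

```bash
python3 -m jog '[0,0,0,0,0,0,5.6,0,0,0,0,0,0,5.6,0,0,0,0,0,0,5.6,0,0,0,0,0,0,5.6,0,0,0,0,0,-0.12,5.6,0,0,0,0,0,-0.12,5.6,0,0,0,0,0,-0.12,5.6,0,0,0,0,0,-0.12,5.6,0,0,0,0,0,-0.12,5.6,0,0,0,0,0,-0.12,5.6]'>/dev/null; python3 -m jog '[0,0,0,0,0,-0.12,5.6,0,0,0,0,0,-0.12,5.6,0,0,0,0,0,-0.12,5.6,0,0,0,0,0,-0.12,5.6,0,0,0,0,0,-0.12,5.6,0,0,0,0,0,-0.12,5.6,0,0,0,0,0,-0.12,5.6,0,0,0,0,0,0,5.6,0,0,0,0,0,0,5.6,0,0,0,0,0,0,5.6]' >/dev/null; python3 go.py .5243 .1408 .097 -32;  python3 -m jog '[0,0,0,0,0,0,2.4,0,0,0,0,0,0,2.4,0,0,0,0,0,0,2.4,0,0,0,0,0,0,2.4,0,0,0,0,0,0,2.4,0,0,0,0,0,0,2.4,0,0,0,0,0,0.1,2.4,0,0,0,0,0,0.1,2.4,0,0,0,0,0,0.1,2.4,0,0,0,0,0,0.1,2.4]' 40; python3 go.py; python3 -m jog '[0,0,0,0,0,0.05,2.4,0,0,0,0,0,0.05,2.4,0,0,0,0,0,0.05,2.4,0,0,0,0,0,0.05,2.4,0,0,0,0,0,0.05,2.4,0,0,0,0,0,0.05,2.4,0,0,0,0,0,0,2.4,0,0,0,0,0,0,2.4,0,0,0,0,0,0,2.4,0,0,0,0,0,0,2.4]'; python3 go.py .5243 .1408 .097 -123
```

```text
t 15.35 p [0.5242 0.1407 0.097 ] yaw_y -32.7 zax [-0. -0. -1.] j [-0.    0.5  -0.4   1.94  0.28  0.75 -1.14] F [0.1 0.4 0.2] T [-0.06 -0.03 -0.03] w 0.0561 g 0.0
shift cm [0.01 0.   0.  ] turn [-0.     0.    -0.012] world d [ 0.0001  0.0001 -0.    ]
clock: 16.18
position: [0.5245, 0.1411, 0.0971]
tcp_rot: [3.002, 0.927, 0.001]
contact_force: [0.7, 0.1, -0.7]
width: 0.0278
grasp_force: 39.8
t 16.18 p [0.5245 0.1411 0.0971] yaw_y -55.7 zax [ 0.001  0.    -1.   ] j [-0.08  0.49 -0.31  1.95  0.21  0.74 -1.48] F [ 0.7  0.1 -0.7] T [-0.04 -0.15  0.12] w 0.0278 g 39.8
clock: 17.02
position: [0.5244, 0.1412, 0.0971]
tcp_rot: [-3.105, -0.476, -0.001]
contact_force: [-0.5, 0.0, -0.5]
width: 0.0281
grasp_force: 39.8
t 17.02 p [0.5244 0.1412 0.0971] yaw_y -72.6 zax [ 0.  0. -1.] j [-0.13  0.48 -0.24  1.95  0.16  0.73 -1.73] F [-0.5  0.  -0.5] T [ 0.06 -0.3   0.07] w 0.0281 g 39.8
shift cm [-0.02  0.03  0.01] turn [-0.   -0.    0.88] world d [-0.0001 -0.0004 -0.0001]
```

```bash
for i in 1; do python3 -m jog '[0,0,0,0,0,0.04,2.4,0,0,0,0,0,0.04,2.4,0,0,0,0,0,0.04,2.4,0,0,0,0,0,0.04,2.4,0,0,0,0,0,0.04,2.4,0,0,0,0,0,0.04,2.4,0,0,0,0,0,0,2.4,0,0,0,0,0,0,2.4,0,0,0,0,0,0,2.4,0,0,0,0,0,0,2.4]'>/dev/null; done; python3 go.py;  python3 -m jog '[0,0,0,0,0,0.04,2.4,0,0,0,0,0,0.04,2.4,0,0,0,0,0,0.04,2.4,0,0,0,0,0,0,2.4,0,0,0,0,0,0,2.4,0,0,0,0,0,0,2.4,0,0,0,0,0,0,2.4,0,0,0,0,0,0,2.4,0,0,0,0,0,0,2.4,0,0,0,0,0,0,2.4]'>/dev/null;python3 go.py .5243 .1408 .097 -123
```

```text
t 17.85 p [0.5244 0.1412 0.0971] yaw_y -86.3 zax [ 0.  0. -1.] j [-0.18  0.47 -0.18  1.95  0.12  0.73 -1.94] F [ 0.8  1.  -0.4] T [ 0.32 -0.4   0.09] w 0.0276 g 39.8
t 18.68 p [0.5244 0.1412 0.0971] yaw_y -93.2 zax [ 0.  0. -1.] j [-0.2   0.47 -0.15  1.96  0.1   0.72 -2.04] F [ 2.1  1.  -1.1] T [ 0.65 -0.54  0.09] w 0.0281 g 39.8
shift cm [-0.01  0.04  0.01] turn [-0.   -0.    0.52] world d [-0.0001 -0.0004 -0.0001]
```

```bash
python3 -m jog '[0,0,0,0,0,0.03,2.4,0,0,0,0,0,0.03,2.4,0,0,0,0,0,0.03,2.4,0,0,0,0,0,0,2.4,0,0,0,0,0,0,2.4,0,0,0,0,0,0,2.4,0,0,0,0,0,0,2.4,0,0,0,0,0,0,2.4,0,0,0,0,0,0,2.4,0,0,0,0,0,0,2.4]'>/dev/null;python3 go.py;  python3 -m jog '[0,0,0,0,0,0.03,2.4,0,0,0,0,0,0.03,2.4,0,0,0,0,0,0.03,2.4,0,0,0,0,0,0,2.4,0,0,0,0,0,0,2.4,0,0,0,0,0,0,2.4,0,0,0,0,0,0,2.4,0,0,0,0,0,0,2.4,0,0,0,0,0,0,2.4,0,0,0,0,0,0,2.4]'>/dev/null;python3 go.py .5243 .1408 .097 -123
```

```text
t 19.52 p [0.5243 0.1412 0.0971] yaw_y -98.4 zax [ 0.  0. -1.] j [-0.22  0.47 -0.13  1.96  0.09  0.72 -2.12] F [ 2.8  2.9 -1.1] T [ 0.88 -0.68  0.08] w 0.0278 g 39.8
t 20.35 p [0.5243 0.1412 0.0971] yaw_y -103.5 zax [ 0.  0. -1.] j [-0.24  0.47 -0.11  1.96  0.07  0.72 -2.2 ] F [ 2.9  4.1 -0.1] T [ 1.14 -0.85  0.11] w 0.0281 g 39.8
shift cm [0.01 0.04 0.01] turn [-0.   -0.    0.34] world d [-0.     -0.0004 -0.0001]
```

```bash
python3 -m jog '[0,0,0,0,0,0.03,2.4,0,0,0,0,0,0.03,2.4,0,0,0,0,0,0.03,2.4,0,0,0,0,0,0,2.4,0,0,0,0,0,0,2.4,0,0,0,0,0,0,2.4,0,0,0,0,0,0,2.4,0,0,0,0,0,0,2.4,0,0,0,0,0,0,2.4,0,0,0,0,0,0,2.4]'>/dev/null;python3 go.py;  python3 look.py k4
python3 - <<'E'
from workcell import monitor,vision
import numpy as np
T=[]
for i in range(4):
    vision.read_camera("side"); s=monitor.read_state(); T.append(np.r_[s["contact_force"],s["torque"]])
print(np.mean(T,0).round(2),np.std(T,0).round(2))
E
```

```text
t 21.18 p [0.5244 0.1412 0.0971] yaw_y -108.7 zax [ 0.  0. -1.] j [-0.26  0.46 -0.09  1.96  0.06  0.72 -2.27] F [ 3.7  3.9 -1.7] T [ 1.21 -0.91  0.18] w 0.028 g 39.8
241 297
[ 3.17  4.03 -1.1   1.2  -0.96  0.14] [0.57 0.27 0.35 0.04 0.02 0.02]
```

View pics/k4.png

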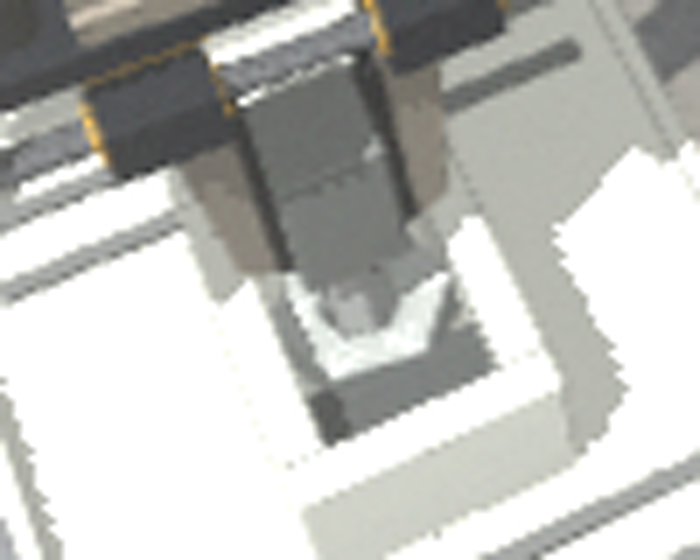

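The key is well seated and the disc's near edge runs from (340,375) to (430,350). I'll measure that edge's direction to get the screw angle.

Run:
```python
from h import *
c=dict(np.load("k4.npz"))
def pl(u,v,h=.042):
    d=c["R"].T@np.linalg.solve(c["mtx"],[u,v,1]);o=-c["R"].T@c["t"];return o+d*(h-o[2])/d[2]
for cr in [((340,375),(430,350)),((290,283),(335,375)),((430,350),(452,275))]:
    a,b=[pl(191+x/7,257+y/7) for x,y in cr];d=b-a
    print(a.round(4),b.round(4),"len",np.hypot(*d[:2]).round(4),"dir",np.degrees(np.arctan2(d[1],d[0])).round(1))
o=ortho(c,.042,.524,.1425,.035,560)
cv2.imwrite("pics/o4.png",np.clip(o[:,:,::-1]*1.3,0,255).astype(np.uint8))
```

```text
[0.509  0.1588 0.042 ] [0.4985 0.1383 0.042 ] len 0.023 dir -117.4
[0.5388 0.1523 0.042 ] [0.5099 0.1597 0.042 ] len 0.0298 dir 165.6
[0.4985 0.1383 0.042 ] [0.5111 0.1211 0.042 ] len 0.0214 dir -53.7
```

View pics/o4.png

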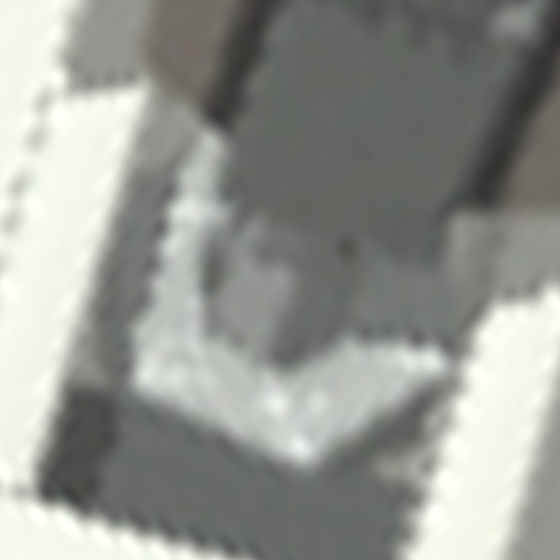

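The disc edges give a screw angle of about 5.38 rad, which matches the stop at 5.4. To confirm, I'll grip harder and turn a little more, watching the torque.

```bash
python3 -m jog '[0,0,0,0,0,0,2.4,0,0,0,0,0,0,2.4,0,0,0,0,0,0.03,2.4,0,0,0,0,0,0.03,2.4,0,0,0,0,0,0.03,2.4,0,0,0,0,0,0.03,2.4,0,0,0,0,0,0,2.4,0,0,0,0,0,0,2.4,0,0,0,0,0,0,2.4,0,0,0,0,0,0,2.4]' 60 >/dev/null;python3 go.py
cat > ang.py <<'E'
from workcell import monitor,vision
from h import *
T=[]
for i in range(3):
    c=vision.read_camera("side"); s=monitor.read_state(); T.append(np.r_[s["contact_force"],s["torque"]])
print(np.mean(T,0).round(2))
a=ortho(dict(np.load("k4.npz")),.042,.524,.1425,.035,560);b=ortho(c,.042,.524,.1425,.035,560)
cv2.imwrite("pics/o5.png",np.hstack([a[150:,80:480],b[150:,80:480]])[:,:,::-1])
# diff of disc edge region
m=np.abs(a.astype(int)-b).sum(2); print("diff px disc",(m[330:480,120:460]>60).mean().round(3))
E
python3 ang.py
```

```text
t 22.27 p [0.5244 0.1412 0.0971] yaw_y -115.5 zax [ 0.  0. -1.] j [-0.28  0.46 -0.06  1.96  0.04  0.72 -2.38] F [ 4.2  4.4 -1.4] T [ 1.23 -0.98  0.13] w 0.0278 g 59.8
[ 3.23  3.72 -1.39  1.22 -1.    0.09]
diff px disc 0.054
```

View pics/o5.png

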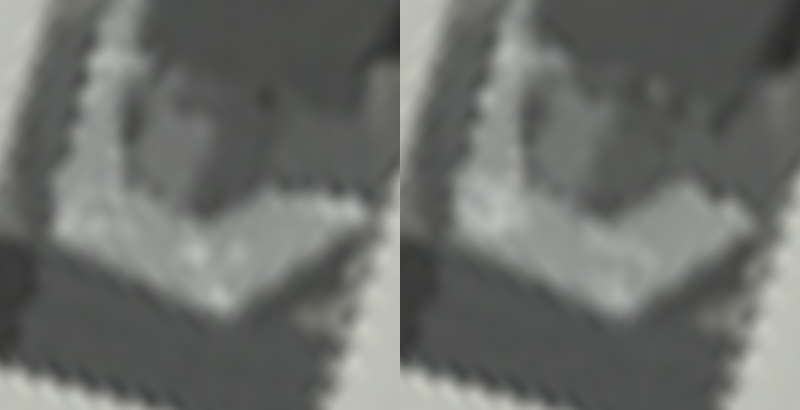

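```bash
cat > fit.py <<'E'
from h import *
import sys
from workcell import vision
def edge(g,cols,lo,hi):
    pts=[]
    for x in cols:
        col=g[lo:hi,x].astype(float); d=np.diff(cv2.GaussianBlur(col[:,None],(1,9),0)[:,0])
        i=np.argmin(d); pts.append((x,lo+i+.5))
    vx,vy,x0,y0=cv2.fitLine(np.array(pts,np.float32),cv2.DIST_HUBER,0,.01,.01).ravel()
    r=np.array(pts)-[x0,y0]; return np.degrees(np.arctan(vy/vx)).round(1),np.abs(r@[-vy,vx]).mean().round(1)
def run(c,lab):
    g=cv2.cvtColor(ortho(c,.042,.524,.1425,.035,560),cv2.COLOR_RGB2GRAY)
    print(lab,"left",edge(g,range(160,290,5),360,500),"right",edge(g,range(325,430,5),340,500))
if __name__=="__main__":
    run(dict(np.load("k4.npz")),"k4")
    run(vision.read_camera("side"),"now");
E
python3 fit.py
```

```text
k4 left (np.float32(26.1), np.float64(1.7)) right (np.float32(-34.7), np.float64(1.8))
now left (np.float32(26.0), np.float64(1.7)) right (np.float32(-34.7), np.float64(2.0))
```

```bash
cat > face.py <<'E'
from workcell import vision,monitor
from h import *
s=monitor.read_state();c=vision.read_camera("side");P=cloud(c)
x,y,z=np.moveaxis(P,-1,0);p=s["position"]
d=np.hypot(x-p[0],y-p[1])
f=c["frame"].astype(int);gr=np.abs(f[...,0]-f[...,2])<8
def fit(m,lab):
    q=P[m][:,:2]; 
    for _ in range(4):
        mu=q.mean(0);_,_,V=np.linalg.svd(q-mu);n=V[1];r=(q-mu)@n;q=q[abs(r)<max(2*np.std(r),.0008)]
    n=n*np.sign(n@np.array([-.9,.4]));print(lab,len(q),"normal az",np.degrees(np.arctan2(n[1],n[0])).round(1),"dist",((mu-p[:2])@n).round(4),"rms",np.std((q-mu)@n).round(5))
fit((d<.022)&(z>.078)&(z<.12)&gr,"grip")
fit((d<.012)&(z>.046)&(z<.070)&gr,"shank")
print(s["position"].round(4))
K=c["mtx"];X=c["R"]@np.r_[p[:2],.055]+c["t"];u,v=(K@X/X[2])[:2].round().astype(int)
g=f.sum(2)//3
print(u,v);print(g[v-6:v+8,u-10:u+11])
E
python3 face.py; python3 go.py
```

```text
grip 209 normal az 156.0 dist 0.0135 rms 0.00052
shank 44 normal az 150.0 dist 0.007 rms 0.00123
[0.5244 0.1412 0.0971]
241 295
[[ 77  78  79  80  79  79  79  78  78  78  78  78  77  77  77  78  67  55
   69  97  99]
 [ 76  78  79  78  80  80  79  79  78  78  78  78  78  78  77  77  72  71
   94 110 101]
 [ 79  81  79  79  78  79  80  80  79  78  80  79  78  79  78  78  76  76
   87  98 103]
 [ 67  78  80  79  79  79  80  79  77  79  78  77  78  78  78  76  79  67
   85  90  94]
 [ 54  75  80  79  79  80  79  78  78  79  79  78  78  78  78  78  77  69
   86  92  90]
 [ 57  79  80  79  79  79  78  78  77  78  78  78  77  77  78  89  86  67
   85  91  91]
 [106 108  86  79  78  78  79  79  78  78  77  78  96  85  71  82  90  91
   90  89  91]
 [112 108  87  78  77  78  79  79  77  86  83  71  79  81  81  85  90  91
   89  90  89]
 [108 137 107  80  79  80  82  83  85  88  86  83  82  81  82  83  90  92
   90  90  90]
 [101 136 124 111 102 127 116  93  89  88 108  94  84  86  86  87  86  97
  135 145 143]
 [ 95 137 157 148 144 122 102 111 115 114 115 105  92  87  88  87  84 119
  141 145 146]
 [ 91  92 169 166 142 112  99 110 113 114 114 104  92  87  88  87  91 126
  143 145 149]
 [ 91  91 134 154 148 110  84  90 110 114 114 114  95  87  87  86 107 136
  145 146 148]
 [ 92  93  91 146 148 131  90  90 108 113 114 114 104  90  83  85 125 141
  145 146 147]]
t 22.52 p [0.5244 0.1412 0.0971] yaw_y -115.6 zax [ 0.  0. -1.] j [-0.28  0.46 -0.06  1.96  0.04  0.72 -2.38] F [ 3.1  3.1 -0.8] T [ 1.2  -1.03  0.14] w 0.0276 g 59.8
```

The depth fit puts the key's grip face at 156°, aligned with the fingers. Its flats are therefore about 30° ahead of the stopped disc, so the screw is at its stop and the key is straining in the socket. I'll ease back into the play and check that the disc stays put.

```bash
python3 -m jog '[0,0,0,0,0,-0.04,2.4,0,0,0,0,0,-0.04,2.4,0,0,0,0,0,-0.04,2.4,0,0,0,0,0,0,2.4,0,0,0,0,0,0,2.4,0,0,0,0,0,0,2.4,0,0,0,0,0,0,2.4,0,0,0,0,0,0,2.4,0,0,0,0,0,0,2.4,0,0,0,0,0,0,2.4]' 30 >/dev/null;python3 go.py; python3 fit.py;python3 -m jog '[0,0,0,0,0,-0.05,2.4,0,0,0,0,0,-0.05,2.4,0,0,0,0,0,-0.05,2.4,0,0,0,0,0,-0.05,2.4,0,0,0,0,0,-0.05,2.4,0,0,0,0,0,0,2.4,0,0,0,0,0,0,2.4,0,0,0,0,0,0,2.4,0,0,0,0,0,0,2.4,0,0,0,0,0,0,2.4]' >/dev/null;python3 go.py; python3 fit.py
```

```text
t 23.35 p [0.5243 0.1411 0.0971] yaw_y -108.7 zax [ 0.  0. -1.] j [-0.26  0.46 -0.09  1.96  0.06  0.72 -2.27] F [ 3.1  3.9 -0.5] T [ 1.22 -0.96 -0.07] w 0.0282 g 29.9
k4 left (np.float32(26.1), np.float64(1.7)) right (np.float32(-34.7), np.float64(1.8))
now left (np.float32(22.4), np.float64(1.8)) right (np.float32(-39.1), np.float64(3.7))
t 24.23 p [0.5243 0.1411 0.0971] yaw_y -94.4 zax [ 0. -0. -1.] j [-0.21  0.47 -0.15  1.96  0.1   0.72 -2.06] F [ 2.6  4.4 -0.4] T [ 1.09 -0.85 -0.09] w 0.028 g 29.9
k4 left (np.float32(26.1), np.float64(1.7)) right (np.float32(-34.7), np.float64(1.8))
now left (np.float32(9.2), np.float64(3.1)) right (np.float32(-45.6), np.float64(4.4))
```

Easing back dragged the screw along, by about 15° judging by the disc, so the key is wedged in the socket. I'll let go so it can settle, then measure.

```bash
python3 -m jog '[0,0,0,0,0,0,5.6,0,0,0,0,0,0,5.6,0,0,0,0,0,0,5.6,0,0,0,0,0,0,5.6,0,0,0,0,0,0,5.6,0,0,0,0,0,0,5.6,0,0,0,0,0,0,5.6,0,0,0,0,0,0,5.6,0,0,0,0,0,0,5.6,0,0,0,0,0,0,5.6]' >/dev/null;python3 go.py; python3 face.py;python3 fit.py
cat > fit2.py <<'E'
# disc pose by matching a hexagon outline: bright disc mask in ortho vs plate, unknown occlusion above -> use lower points
from h import *
from workcell import vision
import scipy.optimize as so
def disc(c,lab,free=False):
    g=cv2.GaussianBlur(cv2.cvtColor(ortho(c,.042,.524,.1425,.035,560),cv2.COLOR_RGB2GRAY),(0,0),3).astype(float)
    gx=cv2.Sobel(g,-1,1,0);gy=cv2.Sobel(g,-1,0,1)
    best=[]
    for a in np.arange(0,60,1.):           # azimuth of flats (world)
        for s in np.arange(-.004,.0141,.001):   # slide along rack x from rack centre
            for e in (-.001,0,.001,.002):
                cx,cy=np.array([.5198,.1425])+s*np.array([.957,-.291])+e*np.array([.291,.957])
                S=0;N=0
                for k in range(6):
                    n=np.radians(a+60*k); az=(a+60*k)%360
                    if abs((az-162+180)%360-180)>80: continue
                    t=np.linspace(-.009,.009,19)
                    X=cx+.0205*np.cos(n)-t*np.sin(n);Y=cy+.0205*np.sin(n)+t*np.cos(n)
                    col=((.1425+.035-Y)/.000125).astype(int);row=((.524+.035-X)/.000125).astype(int)
                    ok=(col>=0)&(col<560)&(row>=0)&(row<560)&(row>300)
                    # outward normal in image: right=-y, down=-x ; expect brightness falling outward
                    q=-(gx[row[ok],col[ok]]*-np.sin(n)+gy[row[ok],col[ok]]*-np.cos(n))
                    S+=np.clip(q,-5,60).sum();N+=ok.sum()
                best.append((S/max(N,25),a,s,e))
    best.sort(reverse=True);print(lab,[tuple(np.round(b,4)) for b in best[:4]],"theta",round(((-16.9-best[0][1])%60)/57.3,3),"mod 1.047")
if __name__=="__main__":
    import os
    for f in("side","k1","k4"): disc(dict(np.load(f+".npz")),f)
    disc(vision.read_camera("side"),"now")
E
python3 fit2.py
```

```text
t 25.12 p [0.5242 0.141  0.0971] yaw_y -94.4 zax [-0. -0. -1.] j [-0.21  0.47 -0.15  1.96  0.1   0.72 -2.06] F [-0.3 -0.6 -0.2] T [ 0.03 -0.    0.03] w 0.0564 g 0.0
grip 215 normal az 172.8 dist 0.0129 rms 0.00078
shank 40 normal az 173.8 dist 0.0064 rms 0.00135
[0.5242 0.141  0.0971]
241 295
[[ 63  63  66  65  65  65  64  65  63  64  65  66  63  64  64  66  63  63
   64  97  98]
 [ 63  64  64  64  65  65  64  64  66  65  64  65  66  64  64  65  64  68
   69 105 101]
 [ 63  63  62  66  66  64  65  64  63  64  65  65  64  65  64  65  65  68
   78  88  90]
 [ 60  63  62  67  65  65  64  65  65  65  64  65  69  66  64  63  78  89
   91  92  91]
 [ 59  62  63  66  65  65  65  64  66  66  66  69  71  70  70  77  87  90
   89  91  93]
 [ 67  75  67  62  66  66  64  66  64  65  64  69  71  77  69  78  88  92
   89  90  89]
 [ 88  91  82  68  67  64  66  65  66  64  69  71  73  76  76  83  90  90
   90  89  91]
 [ 97  91  91  78  77  78  69  66  65  65  80  75  79  78  76  78  90  89
   89  91  92]
 [ 98  92  91  90  82  82  74  70  67  78  86  87  82  78  76  78  81  85
   89  90 137]
 [ 97
[... 1258 characters left out ...]
.0))] theta 0.124 mod 1.047
k4 [(np.float64(24.851), np.float64(36.0), np.float64(0.004), np.float64(0.0)), (np.float64(24.7161), np.float64(39.0), np.float64(0.004), np.float64(0.0)), (np.float64(24.6284), np.float64(38.0), np.float64(0.004), np.float64(0.0)), (np.float64(24.6059), np.float64(37.0), np.float64(0.004), np.float64(0.0))] theta 0.124 mod 1.047
now [(np.float64(22.404), np.float64(50.0), np.float64(0.004), np.float64(0.001)), (np.float64(22.284), np.float64(51.0), np.float64(0.004), np.float64(0.001)), (np.float64(22.269), np.float64(52.0), np.float64(0.004), np.float64(0.001)), (np.float64(22.2536), np.float64(49.0), np.float64(0.004), np.float64(0.001))] theta 0.927 mod 1.047
```

The key is about 27° ahead of the socket and wedged on its corners, and the screw is backed off to about 5.1 rad. I'll regrip in line with the key, lift it out, realign and reseat it.

```bash
python3 -m jog '[0,0,0,0,0,0.048,5.6,0,0,0,0,0,0,2.4,0,0,0,0,0,0,2.4,0,0,0,0,0,0,2.4,0,0,0,0,0,0,2.4,0,0,0,0,0,0,2.4,0,0,0,0,0,0,2.4,0,0,-0.1,0,0,0,2.4,0,0,-0.2,0,0,0,2.4,0,0,-0.3,0,0,0,2.4]' 30; python3 go.py; python3 -m jog '[0,0,-0.4,0,0,0,2.4,0,0,-0.4,0,0,0,2.4,0,0,-0.4,0,0,0,2.4,0,0,-0.4,0,0,0,2.4,0,0,-0.3,0,0,0,2.4,0,0,0,0,0,0,2.4,0,0,0,0,0,0,2.4,0,0,0,0,0,0,2.4,0,0,0,0,0,0,2.4,0,0,0,0,0,0,2.4]';python3 go.py; python3 face.py | head -2; python3 fit.py; python3 fit2.py|tail -1
```

```text
clock: 26.1
position: [0.5235, 0.141, 0.1006]
tcp_rot: [-3.135, 0.195, 0.002]
contact_force: [5.8, 1.9, -20.3]
width: 0.028
grasp_force: 29.7
t 26.1 p [0.5235 0.141  0.1006] yaw_y -97.1 zax [-0.001  0.    -1.   ] j [-0.22  0.46 -0.14  1.96  0.09  0.73 -2.1 ] F [  5.8   1.9 -20.3] T [ 0.75 -1.55  0.07] w 0.028 g 29.7
clock: 26.93
position: [0.524, 0.141, 0.1219]
tcp_rot: [3.135, -0.195, -0.001]
contact_force: [-0.8, 0.2, -1.9]
width: 0.0281
grasp_force: 29.8
t 26.93 p [0.524  0.141  0.1219] yaw_y -97.1 zax [-0. -0. -1.] j [-0.21  0.43 -0.14  1.94  0.08  0.77 -2.09] F [-0.8  0.2 -1.9] T [ 0.07 -0.04 -0.  ] w 0.0281 g 29.8
grip 114 normal az 174.5 dist 0.0124 rms 0.00116
shank 43 normal az 172.0 dist 0.0059 rms 0.00157
k4 left (np.float32(26.1), np.float64(1.7)) right (np.float32(-34.7), np.float64(1.8))
now left (np.float32(10.7), np.float64(3.3)) right (np.float32(-45.9), np.float64(4.0))
now [(np.float64(22.9746), np.float64(53.0), np.float64(0.004), np.float64(0.001)), (np.float64(22.382), np.float64(50.0), np.float64(0.004), np.float64(0.001)), (np.float64(22.3712), np.float64(51.0), np.float64(0.004), np.float64(0.001)), (np.float64(22.3547), np.float64(52.0), np.float64(0.004), np.float64(0.001))] theta 0.874 mod 1.047
```

```bash
python3 -m jog '[0,0,-0.5,0,0,-0.1,2.4,0,0,0,0,0,-0.1,2.4,0,0,0,0,0,-0.1,2.4,0,0,0,0,0,-0.1,2.4,0,0,0,0,0,-0.09,2.4,0,0,0,0,0,0,2.4,0,0,0,0,0,0,2.4,0,0,0,0,0,0,2.4,0,0,0,0,0,0,2.4,0,0,0,0,0,0,2.4]'>/dev/null; python3 go.py .5242 .1408 .097 -69;  python3 fit.py; python3 fit2.py|tail -1
python3 - <<'E'
from workcell import vision
from h import *
P=cloud(vision.read_camera("side"));x,y,z=np.moveaxis(P,-1,0);d=np.hypot(x-.524,y-.141)
m=(d<.011)&(z>.045);print(np.sort(z[m])[:12].round(4))
E
```

```text
t 27.92 p [0.5242 0.1411 0.127 ] yaw_y -69.1 zax [-0. -0. -1.] j [-0.12  0.43 -0.25  1.93  0.15  0.79 -1.66] F [ 0.8 -0.2 -2.1] T [ 0.01  0.   -0.  ] w 0.0276 g 29.8
shift cm [-0.01  0.02  3.  ] turn [ 0.     0.    -0.002] world d [-0.     -0.0003 -0.03  ]
k4 left (np.float32(26.1), np.float64(1.7)) right (np.float32(-34.7), np.float64(1.8))
now left (np.float32(11.4), np.float64(2.8)) right (np.float32(24.8), np.float64(12.7))
now [(np.float64(16.1334), np.float64(53.0), np.float64(0.004), np.float64(0.001)), (np.float64(16.1005), np.float64(50.0), np.float64(0.004), np.float64(0.001)), (np.float64(16.0109), np.float64(51.0), np.float64(0.004), np.float64(0.001)), (np.float64(15.9304), np.float64(52.0), np.float64(0.004), np.float64(0.001))] theta 0.874 mod 1.047
[0.0586 0.0593 0.0602 0.0603 0.0607 0.061  0.0611 0.0612 0.0613 0.0613
 0.0615 0.0623]
```

```bash
python3 -m jog '[0,0,0.4,0,0,0,2.4,0,0,0.4,0,0,0,2.4,0,0,0.3,0,0,0,2.4,0,0,0.2,0,0,0,2.4,0,0,0.2,0,0,0,2.4,0,0,0.2,0,0,0,2.4,0,0,0,0,0,0,2.4,0,0,0,0,0,0,2.4,0,0,0,0,0,0,2.4,0,0,0,0,0,0,2.4]'>/dev/null; python3 go.py; python3 -m jog '[0,0,0.2,0,0,0,2.4,0,0,0.2,0,0,0,2.4,0,0,0.2,0,0,0,2.4,0,0,0.2,0,0,0,2.4,0,0,0.2,0,0,0,2.4,0,0,0.2,0,0,0,2.4,0,0,0.1,0,0,0,2.4,0,0,0,0,0,0,2.4,0,0,0,0,0,0,2.4,0,0,0,0,0,0,2.4]'>/dev/null; python3 go.py; python3 face.py|head -1; python3 fit.py
```

```text
t 28.9 p [0.5243 0.1411 0.1102] yaw_y -69.0 zax [ 0.  0. -1.] j [-0.13  0.46 -0.25  1.94  0.16  0.76 -1.67] F [ 0.1  0.3 -2.3] T [-0.02  0.    0.03] w 0.0281 g 29.8
t 29.73 p [0.5243 0.141  0.0971] yaw_y -69.0 zax [ 0.  0. -1.] j [-0.13  0.48 -0.24  1.95  0.17  0.73 -1.67] F [-0.1  0.2 -1.6] T [ 0.02 -0.03 -0.01] w 0.028 g 29.8
grip 168 normal az -162.0 dist 0.0128 rms 0.0007
k4 left (np.float32(26.1), np.float64(1.7)) right (np.float32(-34.7), np.float64(1.8))
now left (np.float32(9.1), np.float64(4.4)) right (np.float32(23.6), np.float64(13.2))
```

```bash
python3 -m jog '[0,0,0,0,0,0.06,2.4,0,0,0,0,0,0.06,2.4,0,0,0,0,0,0.06,2.4,0,0,0,0,0,0.06,2.4,0,0,0,0,0,0.06,2.4,0,0,0,0,0,0.06,2.4,0,0,0,0,0,0.03,2.4,0,0,0,0,0,0,2.4,0,0,0,0,0,0,2.4,0,0,0,0,0,0,2.4]' 40 >/dev/null; python3 go.py; python3 fit.py|tail -1;python3 -m jog '[0,0,0,0,0,0.02,2.4,0,0,0,0,0,0.02,2.4,0,0,0,0,0,0.02,2.4,0,0,0,0,0,0,2.4,0,0,0,0,0,0,2.4,0,0,0,0,0,0,2.4,0,0,0,0,0,0,2.4,0,0,0,0,0,0,2.4,0,0,0,0,0,0,2.4,0,0,0,0,0,0,2.4]' >/dev/null; python3 go.py; python3 fit.py|tail -1
```

```text
t 30.67 p [0.524  0.1411 0.0971] yaw_y -91.3 zax [-0. -0. -1.] j [-0.21  0.47 -0.15  1.96  0.1   0.72 -2.01] F [-0.6  0.7 -0.4] T [-0.01  0.15  0.06] w 0.028 g 39.8
now left (np.float32(11.9), np.float64(2.1)) right (np.float32(-44.0), np.float64(6.1))
t 31.55 p [0.5241 0.1411 0.097 ] yaw_y -94.8 zax [-0.  0. -1.] j [-0.22  0.47 -0.13  1.96  0.09  0.72 -2.06] F [-1.6 -0.   0.3] T [0.09 0.39 0.09] w 0.0279 g 39.8
now left (np.float32(14.9), np.float64(1.6)) right (np.float32(-45.8), np.float64(7.8))
```

```bash
python3 -m jog '[0,0,0,0,0,0.02,2.4,0,0,0,0,0,0.02,2.4,0,0,0,0,0,0.02,2.4,0,0,0,0,0,0.02,2.4,0,0,0,0,0,0.02,2.4,0,0,0,0,0,0.02,2.4,0,0,0,0,0,0,2.4,0,0,0,0,0,0,2.4,0,0,0,0,0,0,2.4,0,0,0,0,0,0,2.4]' >/dev/null; python3 go.py; python3 fit.py|tail -1;python3 -m jog '[0,0,0,0,0,0.02,2.4,0,0,0,0,0,0.02,2.4,0,0,0,0,0,0.02,2.4,0,0,0,0,0,0,2.4,0,0,0,0,0,0,2.4,0,0,0,0,0,0,2.4,0,0,0,0,0,0,2.4,0,0,0,0,0,0,2.4,0,0,0,0,0,0,2.4,0,0,0,0,0,0,2.4]' >/dev/null; python3 go.py; python3 fit.py|tail -1
```

```text
t 32.43 p [0.5242 0.1411 0.0971] yaw_y -101.7 zax [-0.  0. -1.] j [-0.24  0.47 -0.1   1.96  0.07  0.72 -2.16] F [-2.1  0.8  0.1] T [0.26 0.46 0.13] w 0.0278 g 39.8
now left (np.float32(20.2), np.float64(2.1)) right (np.float32(-37.1), np.float64(3.7))
t 33.32 p [0.5242 0.1411 0.0971] yaw_y -105.1 zax [-0.  0. -1.] j [-0.25  0.46 -0.09  1.96  0.06  0.72 -2.21] F [-2.   0.3 -0.7] T [0.54 0.54 0.08] w 0.028 g 39.8
now left (np.float32(25.2), np.float64(1.4)) right (np.float32(-34.0), np.float64(1.9))
```

```bash
for i in 1; do python3 -m jog '[0,0,0,0,0,0.02,2.4,0,0,0,0,0,0.02,2.4,0,0,0,0,0,0,2.4,0,0,0,0,0,0,2.4,0,0,0,0,0,0,2.4,0,0,0,0,0,0,2.4,0,0,0,0,0,0,2.4,0,0,0,0,0,0,2.4,0,0,0,0,0,0,2.4,0,0,0,0,0,0,2.4]' >/dev/null; python3 go.py; python3 fit.py|tail -1;done; python3 -m jog '[0,0,0,0,0,0.02,2.4,0,0,0,0,0,0.02,2.4,0,0,0,0,0,0,2.4,0,0,0,0,0,0,2.4,0,0,0,0,0,0,2.4,0,0,0,0,0,0,2.4,0,0,0,0,0,0,2.4,0,0,0,0,0,0,2.4,0,0,0,0,0,0,2.4,0,0,0,0,0,0,2.4]' >/dev/null; python3 go.py; python3 fit.py|tail -1; python3 face.py|head -1
```

```text
t 34.2 p [0.5242 0.1411 0.0971] yaw_y -107.4 zax [-0.  0. -1.] j [-0.26  0.46 -0.08  1.96  0.05  0.72 -2.25] F [-1.5  3.1  0.4] T [0.73 0.43 0.15] w 0.0279 g 39.8
now left (np.float32(26.2), np.float64(1.6)) right (np.float32(-34.2), np.float64(2.5))
t 35.08 p [0.5242 0.1411 0.0971] yaw_y -109.7 zax [ 0.  0. -1.] j [-0.27  0.46 -0.07  1.96  0.05  0.72 -2.28] F [-2.   2.9 -0.2] T [0.87 0.43 0.2 ] w 0.0276 g 39.8
now left (np.float32(26.2), np.float64(1.9)) right (np.float32(-35.3), np.float64(2.1))
grip 211 normal az 161.5 dist 0.0133 rms 0.00057
```

The disc stopped at 26.2° while the torque rose to 0.20 N m, so the screw is at its stop. I'll release so the key relaxes, then check.

```bash
python3 -m jog '[0,0,0,0,0,0,5.6,0,0,0,0,0,0,5.6,0,0,0,0,0,0,5.6,0,0,0,0,0,0,5.6,0,0,0,0,0,0,5.6,0,0,0,0,0,0,5.6,0,0,0,0,0,0,5.6,0,0,0,0,0,0,5.6,0,0,0,0,0,0,5.6,0,0,0,0,0,0,5.6]' >/dev/null;python3 go.py; python3 face.py|head -1;python3 fit.py|tail -1; python3 fit2.py | tail -1
```

```text
t 36.02 p [0.5242 0.1411 0.097 ] yaw_y -109.7 zax [-0. -0. -1.] j [-0.27  0.46 -0.07  1.96  0.05  0.72 -2.28] F [-0.4 -0.6 -0.4] T [-0.01  0.04  0.02] w 0.0559 g 0.0
grip 198 normal az 162.7 dist 0.0135 rms 0.00058
now left (np.float32(25.2), np.float64(2.1)) right (np.float32(-34.1), np.float64(1.8))
now [(np.float64(25.5649), np.float64(36.0), np.float64(0.004), np.float64(0.0)), (np.float64(25.0232), np.float64(35.0), np.float64(0.004), np.float64(0.0)), (np.float64(24.9946), np.float64(37.0), np.float64(0.004), np.float64(0.0)), (np.float64(24.7026), np.float64(38.0), np.float64(0.004), np.float64(0.0))] theta 0.124 mod 1.047
```

```bash
python3 -m jog '[0,0,0,0,0,-0.02,5.6,0,0,0,0,0,0,2.4,0,0,0,0,0,0,2.4,0,0,0,0,0,0,2.4,0,0,0,0,0,0,2.4,0,0,0,0,0,0,2.4,0,0,0,0,0,0,2.4,0,0,-0.1,0,0,0,2.4,0,0,-0.2,0,0,0,2.4,0,0,-0.3,0,0,0,2.4]' 30; python3 go.py|cut -c1-60; python3 fit.py|tail -1; python3 -m jog '[0,0,-0.4,0,0,0,2.4,0,0,-0.4,0,0,0,2.4,0,0,-0.5,0,0,0,2.4,0,0,-1,0,0,0,2.4,0,0,-1.5,0,0,0,2.4,0,0,-2,0,0,0,2.4,0,0,-2,0,0,0,2.4,0,0,-1.5,0,0,0,2.4,0,0,0,0,0,0,2.4,0,0,0,0,0,0,2.4]';python3 go.py .6198 -.2633 .19 -105; python3 fit.py|tail -1; python3 fit2.py|tail -1
```

```text
clock: 37.0
position: [0.524, 0.1411, 0.1017]
tcp_rot: [-3.1, 0.507, 0.001]
contact_force: [3.5, 1.1, -11.6]
width: 0.0277
grasp_force: 29.9
t 37.0 p [0.524  0.1411 0.1017] yaw_y -108.6 zax [-0.001  0.
now left (np.float32(25.3), np.float64(1.8)) right (np.float32(-34.1), np.float64(2.0))
clock: 37.88
position: [0.5246, 0.141, 0.1975]
tcp_rot: [-3.099, 0.507, -0.004]
contact_force: [-0.4, -0.1, -1.6]
width: 0.028
grasp_force: 29.9
t 37.88 p [0.5246 0.141  0.1975] yaw_y -108.6 zax [ 0.002  0.001 -1.   ] j [-0.26  0.32 -0.08  1.89  0.03  0.93 -2.25] F [-0.4 -0.1 -1.6] T [ 0.05  0.03 -0.02] w 0.028 g 29.9
shift cm [21.91 35.29  0.75] turn [-0.001 -0.002 -0.063] world d [ 0.0952 -0.4043 -0.0075]
now left (np.float32(25.9), np.float64(1.8)) right (np.float32(-33.8), np.float64(1.7))
now [(np.float64(23.8483), np.float64(36.0), np.float64(0.004), np.float64(0.0)), (np.float64(23.3292), np.float64(35.0), np.float64(0.004), np.float64(0.0)), (np.float64(23.2535), np.float64(38.0), np.float64(0.004), np.float64(0.0)), (np.float64(23.2393), np.float64(37.0), np.float64(0.004), np.float64(0.0))] theta 0.124 mod 1.047
```

```bash
python3 -m jog '[1.5,2.42,0,0,0,0,2.4,2,3.22,0,0,0,0,2.4,2,3.22,0,0,0,0,2.4,2,3.22,0,0,0,0,2.4,2,3.22,0,0,0,0,2.4,2,3.22,0,0,0,0,2.4,2,3.22,0,0,0,0,2.4,2,3.22,0,0,0,0,2.4,2,3.22,0,0,0,0,2.4,2,3.22,0,0,0,0,2.4]' >/dev/null; python3 go.py .62 -.2635 .14 -108.6; python3 -m jog '[1.5,2.4,0,0,0,0,2.4,0.9,1.5,0,0,0,0,2.4,0,0,0,0,0,0,2.4,0,0,0,0,0,0,2.4,0,0,0,0,0,0,2.4,0,0,0,0,0,0,2.4,0,0,0,0,0,0,2.4,0,0,0,0,0,0,2.4,0,0,0,0,0,0,2.4,0,0,0,0,0,0,2.4]' >/dev/null;python3 go.py .62 -.2635 .14 -108.6
python3 - <<'E'
from workcell import vision
from h import *
c=vision.read_camera("side");P=cloud(c);x,y,z=np.moveaxis(P,-1,0);f=c["frame"].astype(int)
m=(np.hypot(x-.62,y+.263)<.065)&(abs(z-.06)<.005)&(f[...,0]-f[...,2]>30)
print(cv2.minAreaRect(P[m][:,:2].astype(np.float32)*1000),m.sum())
m=(np.hypot(x-.62,y+.263)<.012)&(z>.08);print(np.sort(z[m])[:8].round(4),P[m&(z<.14)].mean(0).round(4))
E
```

```text
t 38.82 p [ 0.6082 -0.2203  0.1944] yaw_y -108.6 zax [-0.003  0.001 -1.   ] j [ 0.25  0.49  0.06  1.64 -0.03  1.01 -1.57] F [ 1.1  0.5 -2. ] T [ 0.03 -0.07  0.02] w 0.0278 g 29.9
shift cm [2.51 3.72 5.43] turn [0.    0.003 0.   ] world d [ 0.0118 -0.0432 -0.0544]
t 39.65 p [ 0.6194 -0.2629  0.1963] yaw_y -108.5 zax [ 0. -0. -1.] j [ 0.31  0.53  0.07  1.57 -0.04  1.04 -1.51] F [-0.7  0.9 -1.7] T [0.09 0.06 0.03] w 0.0277 g 29.9
shift cm [0.07 0.04 5.63] turn [ 0.    -0.     0.001] world d [ 0.0006 -0.0006 -0.0563]
((620.5501098632812, -263.0655822753906), (74.90459442138672, 75.5009994506836), 2.7808303833007812) 636
[0.1246 0.1248 0.1265 0.1279 0.128  0.1283 0.1284 0.129 ] [ 0.6168 -0.2579  0.1336]
```

```bash
python3 -m jog '[0.07,0.04,1.5,0,0,0,2.4,0,0,1.5,0,0,0,2.4,0,0,1.5,0,0,0,2.4,0,0,0.7,0,0,0,2.4,0,0,0.5,0,0,0,2.4,0,0,0.5,0,0,0,2.4,0,0,0.5,0,0,0,2.4,0,0,0.5,0,0,0,2.4,0,0,0,0,0,0,2.4,0,0,0,0,0,0,2.4]' >/dev/null; python3 go.py .62 -.2635 .083 -108.6
```

```text
t 40.53 p [ 0.6199 -0.264   0.1241] yaw_y -108.6 zax [-0. -0. -1.] j [ 0.31  0.61  0.06  1.62 -0.04  0.91 -1.51] F [-0.5 -0.6 -1.7] T [0.05 0.02 0.02] w 0.0276 g 29.9
shift cm [-0.   -0.05  4.11] turn [0. 0. 0.] world d [ 0.0001  0.0005 -0.0411]
```

```bash
python3 -m jog '[0,-0.05,0.5,0,0,0,2.4,0,0,0.5,0,0,0,2.4,0,0,0.5,0,0,0,2.4,0,0,0.5,0,0,0,2.4,0,0,0.5,0,0,0,2.4,0,0,0.5,0,0,0,2.4,0,0,0.5,0,0,0,2.4,0,0,0.3,0,0,0,2.4,0,0,0.2,0,0,0,2.4,0,0,0,0,0,0,2.4]'; python3 go.py .62 -.2635 .083 -108.6
```

```text
clock: 41.37
position: [0.6197, -0.2634, 0.0835]
tcp_rot: [-3.1, 0.507, 0.001]
contact_force: [-0.2, -0.3, -1.9]
width: 0.0279
grasp_force: 29.9
t 41.37 p [ 0.6197 -0.2634  0.0835] yaw_y -108.6 zax [-0.001  0.    -1.   ] j [ 0.31  0.66  0.06  1.64 -0.05  0.84 -1.51] F [-0.2 -0.3 -1.9] T [0.05 0.04 0.04] w 0.0279 g 29.9
shift cm [0.03 0.   0.05] turn [0.    0.001 0.   ] world d [ 0.0003 -0.0001 -0.0005]
```

```bash
python3 -m jog '[0,0,0.1,0,0,0,2.4,0,0,0,0,0,0,2.4,0,0,0,0,0,0,5.5,0,0,0,0,0,0,5.5,0,0,0,0,0,0,5.5,0,0,0,0,0,0,5.5,0,0,-0.5,0,0,0,5.5,0,0,-1,0,0,0,5.5,0,0,-2,0,0,0,5.5,0,0,-3,0,0,0,5.5]'; python3 -m jog '[0,0,-3,0,0,0,5.5,0,0,-3,0,0,0,5.5,0,-3,0,0,0,0,5.5,0,-3.5,0,0,0,0,5.5,0,-3.5,0,0,0,0,5.5,0,-3.5,0,0,0,0,5.5,0,-3.5,0,0,0,0,5.5,0,0,0,0,0,0,5.5,0,0,0,0,0,0,5.5,0,0,0,0,0,0,5.5]'>/dev/null; python3 go.py|cut -c1-70
python3 - <<'E'
from workcell import vision
for n in("top","side"): 
    import numpy as np
    np.savez(n+".new.npz",**vision.read_camera(n))
E
sed 's/n+".npz"/n+".new.npz"/' m.py > m2.py; python3 m2.py | grep -E "key|holder"; python3 fit.py|tail -1
python3 - <<'E'
from h import *
# did bystanders move?
for n in("top","side"):
    a=dict(np.load(n+".npz"));b=dict(np.load(n+".new.npz"));P=cloud(a)
    d=np.abs(a["range_z"]-b["range_z"])>.015; d&=(a["range_z"]>0)&(b["range_z"]>0)
    d=cv2.morphologyEx(d.astype(np.uint8),cv2.MORPH_OPEN,np.ones((3,3)))
    k,L,st,ce=cv2.connectedComponentsWithStats(d)
    for i in range(1,k):
        if st[i,4]>15: print(n,st[i],ce[i].round(),np.nanmedian(P[L==i],0).round(3))
E
```

```text
clock: 42.2
position: [0.6185, -0.2629, 0.1471]
tcp_rot: [-3.1, 0.507, 0.007]
contact_force: [0.2, -0.1, 0.3]
width: 0.055
grasp_force: 0.0
t 43.03 p [ 0.6742 -0.103   0.2088] yaw_y -108.6 zax [ 0.001 -0.001 -1
top keytop 247 619.9 -264.1 [28.1 28.3] 72.8 mean [ 0.6193 -0.2636]
top holdertop 574 620.3 -276.0 [72.6 50.5] 1.1 mean [ 0.6133 -0.2784]
side keytop 115 619.6 -262.1 [28.9 27.8] 75.6 mean [ 0.6189 -0.2608]
side holdertop 446 620.4 -262.6 [73.9 74.2] 2.5 mean [ 0.6131 -0.2538]
now left (np.float32(26.8), np.float64(1.9)) right (np.float32(-33.2), np.float64(2.3))
top [    0     0   455   400 64267] [307. 122.] [ 0.752 -0.032  0.   ]
side [ 222    0  112  141 7247] [276.  64.] [ 1.434 -0.605 -0.079]
side [ 569    0   71  400 7709] [624. 232.] [ 0.076 -0.525  0.   ]m2.py:7: RuntimeWarning: Mean of empty slice.
  (cx,cy),wh,a=cv2.minAreaRect(q*1000); print(n,lab,len(q),round(cx,1),round(cy,1),np.round(wh,1),round(a,1),"mean",q.mean(0).round(4))
  ret = um.true_divide(
```

```bash
python3 -c "
from workcell import r
print(r.hand_in())"
```

```text
the job is handed in; nothing more can be done
None
```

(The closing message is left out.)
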